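# Change the backup supply over through its slide interlock

### The job

Change the house over to its other supply at the grey switch panel: throw the breaker lever that is now on fully off, then slide the interlock plate all the way across over it, and then throw the other breaker lever fully on. Whatever the interlock blocks is not to be forced, and the things standing and lying beside the panel stay where they are.

Things in the scene. Friction and masses are not known exactly. Their poses are not given: they have to be found in the camera images.
- panel: Grey steel desk enclosure, fixed, 320 mm wide (its y, left), 240 deep (its x, away from the robot); its fascia slopes up along x at 0.26 rad, 55 mm high in front, 119 behind. Origin: centre of its underside. Two breakers with black levers lie side by side in it, 90 mm apart. Steel guide channel and end stops of the plate stand 12 mm over the breaker faces; meter and 3 white switches are fixed.
- breaker_a: Grey breaker fixed in the panel, face 130 mm up the slope by 88 wide; left or right one (y +45 or -45 mm in the panel); on at the start. Origin: centre of its face, mid of the lever's slot, 97 mm above the shelf. Axes parallel to the panel's, level: here up-slope is (cos 0.26, 0, sin 0.26), the face's normal (-sin 0.26, 0, cos 0.26).
- breaker_b: The other breaker, the same in all; off at the start and covered by the interlock plate. Origin and axes as for breaker_a.
- lever_a (a joint): Lever of breaker_a, rad: 0 fully off (leans down the slope, to the robot), 0.8 fully on (leans up the slope); starts at 0.8. Swings 0.4 rad to each side of the face's normal about an axis along y, 22 mm below the face. Snap action: takes about 4 N at its end up to the middle, then jumps the rest of the way and stays.
- lever_b (a joint): Lever of breaker_b, the same; starts at 0 (off). While the plate covers it, it gives only about 0.2 rad before it comes up against the plate.
- lever_a_tip (a point): Centre of the rounded end of lever_a, 55 mm from its axis. The lever is black, 9 mm thick along its swing, 22 mm wide; its 11 mm thick round end reaches 38 mm above the face at mid swing, 34 mm when on or off.
- lever_b_tip (a point): The same point of lever_b.
- plate (a joint): Interlock plate, m along the panel's y: 0 at the start, centred over breaker_b; +0.09 or -0.09 when centred over breaker_a, against its stop. Aluminium, 90 mm wide, 54 up the slope, 4 thick, 1.5 N friction. It bars the on half of the path of the lever it covers, cannot pass a lever that is on, and half way blocks both.
- plate_knob (a point): Centre of the top of the plate's black round knob, 16 mm across, 26 mm high, square on the plate, 36 mm up the slope from the middle of the breaker it covers; its top is 34 mm, the plate's top 8 mm above the breaker faces.
- screwdriver: Black-handled screwdriver 200 mm long, lying left of the panel; leave alone. Origin on the shelf.
- tape: Roll of paper tape, 100 mm across, 48 mm high, lying right of the panel; leave alone. Origin at the centre of its underside.
- torch: Dark metal torch 150 mm high, 44 mm across, standing on its end right of the panel; leave alone. Origin at the centre of its underside.
- bulb_box: Cardboard bulb box 62 by 62 by 110 mm standing left of the panel; leave alone. Origin at the centre of its underside.

How it is judged:
By the outcome, as a careful person would: the job done as asked, in the order asked, and still so for the second after the job is handed in, with the robot touching nothing.
It also fails if it takes over 43 s, if anything falls off the work surface, if the arm or the gripper's body presses on something with over 40 N, if the wrist force passes 120 N, or if a joint passes its speed limit or range.

### The arm

A 7-joint arm with a two-finger parallel gripper is mounted at the origin on the work surface. World frame = base frame: x ahead of the robot, y to its left, z up, the work surface at z = 0. Lengths are in m, angles in rad, forces in N, time in s.
With the tool pointing down it reaches from about 0.425 to 0.95 m from the base axis. Payload 4.7 kg.
Tool frame: the origin (TCP) lies on the centre line of the jaws, within the pads' length; the fingertips stand manip.tips_ahead ahead of it and the grasp point (between the pads) lies 2 mm behind it (manip.tips_ahead is the distance from the TCP to the fingertips, in m); z points along the fingers, y is the line along which they close (so a half turn about z gives the same grasp; the last joint's range is limited). The gripper opens to 87 mm and grips with 3 to 60 N. Pads are 19 mm wide; open, the fingers measure 117 mm over their backs; the gripper's body (75 mm by 190 mm) begins 51 mm behind the grasp point.
Start: joints at [-1.373, 0.469, -0.049, 1.532, 0.024, 1.141, -0.082], TCP at [0.152, 0.658, 0.24] pointing down, gripper open.
Joint ranges: [-2.59, 2.59], [-0.33, 1.99], [-1.39, 1.29], [0.1, 2.45], [-1.04, 4.18], [0.21, 1.99], [-2.66, 2.66]. Speed limits (rad/s): [2.57, 2.57, 3.14, 3.14, 3.14, 3.14, 3.14].

### API

Orientations are given as a rotation vector (axis times angle).
In Python, from rig import manip, imaging gives the robot as it stands.
- The arm moves only by the tool carry_out, never from a script. Its argument "plan" is a list of rows, each an object with "translation": the shift along the world's x, y, z in cm, a list of three; "angular": the turn, a rotation vector about the world's x, y, z in rad, a list of three; "grip": the finger opening in cm, from 0 to 8.7. In form: [{"translation": [dx, dy, dz], "angular": [rx, ry, rz], "grip": grip}, ...]. A call has 1 to 12 rows; each row shifts and turns the commanded pose from where the row before left it; what a row does not reach is not made up. A row lasts 1/10 s, in which the tool goes at most 50 mm and 8.59 degrees, less where a joint would pass 70% of its speed; a pose out of reach is approached as far as the arm can. A call with a gripper value outside its range is refused whole. The fingers move at their own pace and stop on an object; "grip_force" is the grip in N (left out, the last holds). Time passes only in rows, so rows that do not move let the fingers close. It gives the time, the measured TCP pose, the force, the opening and the grip force at its end, in the units of the state.
- manip.state(): the state, without advancing time (a new reading comes with each control period).
- imaging.read_camera(name): name is "side" or "top"; returns a dict with "pixels" (400x640x3 uint8, red, green, blue), "K" (3x3 intrinsics, pixels), "D" ([k1, k2, p1, p2, k3] as OpenCV has them; the pictures are not rectified), "camera_from_world" (4x4, takes a point from world to camera coordinates). Camera axes: x right, y down, z forward; pixel columns grow to the right and rows downward; lengths in m; the calibration is good to about 2 mm. A picture is of the moment at which its call begins. There is no depth.
- manip.job_done(): hands the job in; it is judged then, once.
The state is a dict: "clock": time; "qpos": joint angles; "dq": joint speeds; "joint_efforts": joint torques, N m; "tcp_pos": TCP position; "eef_rot": TCP orientation; "force": force on the tool from outside, world axes, zero at the start; "ft_torque": the same for the moment, N m; "finger_gap": finger opening in m; "grasp_force": force on a finger pad.
Only numpy, scipy, OpenCV 4.12 (cv2) and the standard library are available. Lean on these libraries where they do the work, as an engineer would, in place of code of your own. Each camera call takes 0.05 s, during which the arm holds its last target. There are 200 camera calls.

## Working session

There is one attempt and no reset: what is moved stays moved. The work goes in short steps, Python scripts to look and compute and a tool call to move; the robot and the scene stay as the last step left them, time stands still between calls to the robot, and variables do not carry over. Pictures are saved under pics/ and viewed, at most 10 in all, crops included, and the job is handed in when it is done.

Besides the shell and the picture viewer there is one more tool, called as name(argument=value, ...), one argument or row to a line, values as JSON. carry_out: Moves the arm, as the interface text tells. Its arguments: {"type":"object","properties":{"plan":{"type":"array","items":{"type":"object","properties":{"translation":{"type":"array","items":{"type":"number"}},"angular":{"type":"array","items":{"type":"number"}},"grip":{"type":"number"}}}},"grip_force":{"type":"number"}},"required":["plan"]}

```bash
mkdir -p pics; python3 - <<'E'
from rig import manip, imaging
import cv2,numpy as np
print(manip.state(), manip.tips_ahead)
for n in ("side","top"):
    r=imaging.read_camera(n); cv2.imwrite(f"pics/{n}0.png",r["pixels"][:,:,::-1])
    print(n,r["K"],r["D"],np.round(r["camera_from_world"],4))
E
```

```text
{'clock': 0.0, 'qpos': array([-1.37293606,  0.46945473, -0.04858097,  1.53369794,  0.02413127,
        1.14098721, -0.08229366]), 'dq': array([-1.88092727e-04,  2.65563508e-04,  1.93731183e-04, -9.33741731e-04,
        1.62201389e-03, -1.58874131e-04, -7.85839962e-05]), 'joint_efforts': array([-8.66299501e-05, -5.07966077e+01, -8.04468594e-02, -2.36154163e+01,
       -6.12899428e-02,  3.78361938e-02,  1.64589869e-04]), 'tcp_pos': array([0.15163272, 0.65716656, 0.2384887 ]), 'eef_rot': array([-3.55357968e-01, -3.12131200e+00,  3.07428264e-03]), 'force': array([ 0.05393271, -0.24498919, -0.38011704]), 'ft_torque': array([-0.04138298, -0.00449862, -0.02111801]), 'grasp_force': 0.0, 'finger_gap': 0.08733047805197497} 0.017
side [[367.75498727   0.         320.16141349]
 [  0.         367.75498727 204.87967306]
 [  0.           0.           1.        ]] [-0.04157429  0.          0.          0.          0.        ] [[ 0.8545 -0.5192  0.0176 -0.4905]
 [-0.2453 -0.4331 -0.8673  0.2532]
 [ 0.4579  0.7368 -0.4975  0.6452]
 [ 0.      0.      0.      1.    ]]
top [[370.26625098   0.         321.04750471]
 [  0.         370.26625098 201.01380817]
 [  0.           0.           1.        ]] [-0.07937646  0.          0.          0.          0.        ] [[ 0.0285 -0.9996 -0.0044  0.0155]
 [-0.979  -0.027  -0.2023  0.6217]
 [ 0.2021  0.0101 -0.9793  0.8628]
 [ 0.      0.      0.      1.    ]]
```

View pics/top0.png

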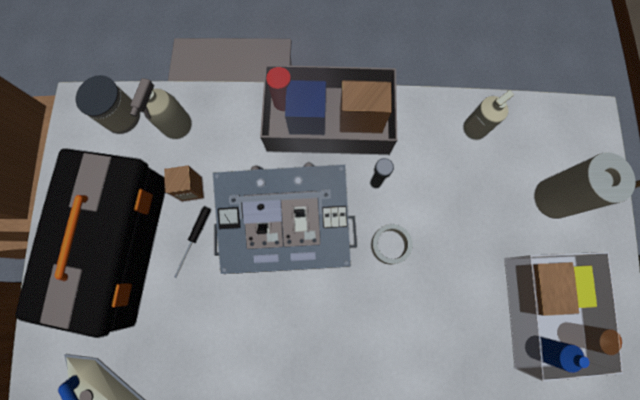

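View pics/side0.png

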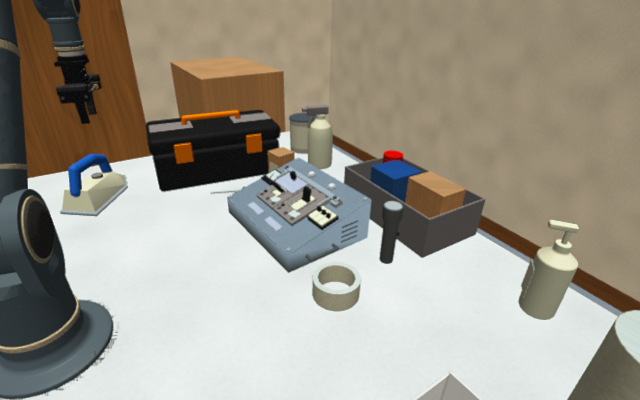

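The panel is at about (283,218) in the top view. The plate is over the left breaker (b), and the right breaker (a) is on. I'll zoom in on the panel.

```bash
python3 - <<'E'
import cv2
t=cv2.imread("pics/top0.png")[155:280,205:365]; s=cv2.imread("pics/side0.png")[150:275,220:380]
cv2.imwrite("pics/tz.png",cv2.resize(t,None,fx=5,fy=4.8,interpolation=cv2.INTER_CUBIC)[:600])
cv2.imwrite("pics/sz.png",cv2.resize(s,None,fx=5,fy=4.8,interpolation=cv2.INTER_CUBIC)[:600])
E
```

```text
(no output)
```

View pics/tz.png

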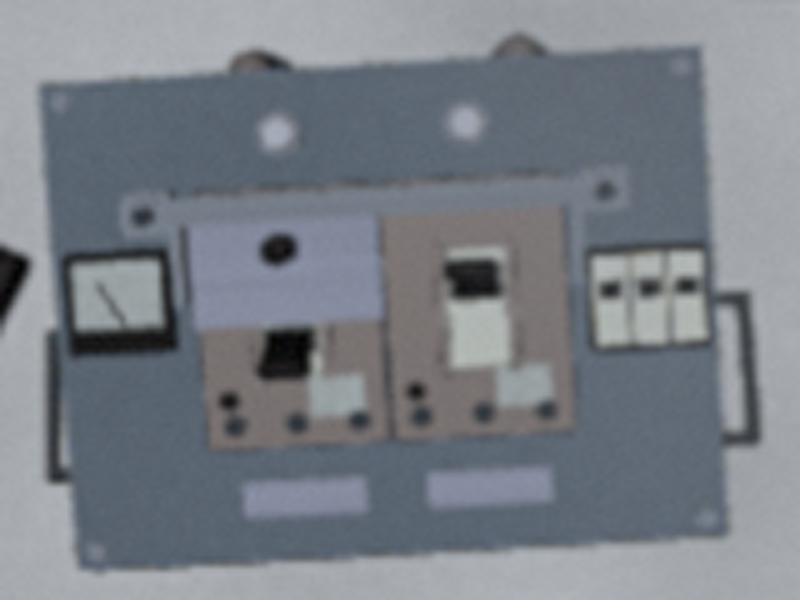

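View pics/sz.png

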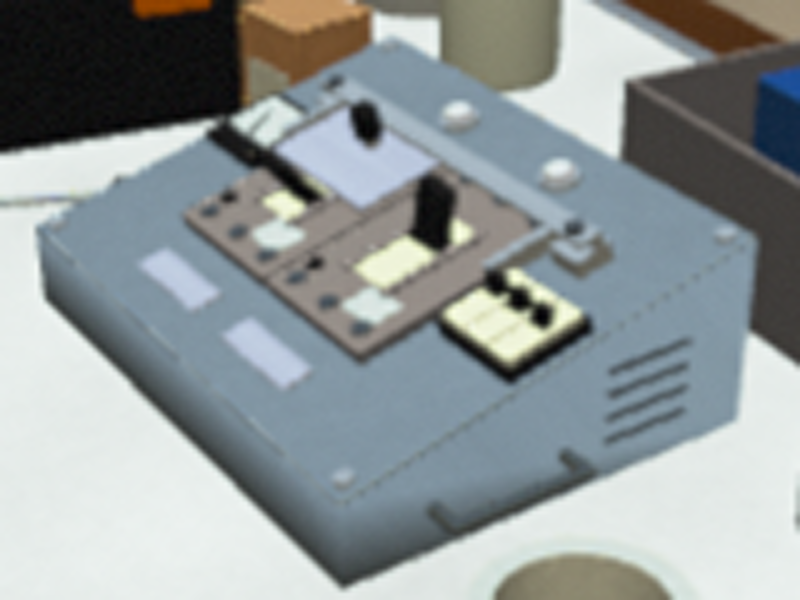

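Zoomed views (5x in u, 4.8x in v). Top crop:
- Fascia corners: (40,85), (700,47), (730,535), (80,570).
- Breaker pair bottom corners: (210,450), (575,430).
- Knob: (278,248).
- Lever a, leaning up-slope (on): (472,275).
- Lever b, off: (288,350).

Side crop: knob top (362,106), lever a end (435,182).

```bash
cat > h.py <<'E'
from rig import manip, imaging
import cv2,numpy as np
def ray(r,px):
    p=cv2.undistortPoints(np.array([[px]],float),r["K"],np.array(r["D"]))[0,0]
    M=r["camera_from_world"];R=M[:3,:3]
    return -R.T@M[:3,3], R.T@np.r_[p,1]
def onz(r,px,z):
    o,d=ray(r,px); return o+d*(z-o[2])/d[2]
def tri(rs,ps):
    A=0;b=0
    for r,p in zip(rs,ps):
        o,d=ray(r,p);d/=np.linalg.norm(d);P=np.eye(3)-np.outer(d,d);A=A+P;b=b+P@o
    return np.linalg.solve(A,b)
E
python3 - <<'E'
from h import *
np.set_printoptions(precision=4,suppress=True)
t=imaging.read_camera("top");s=imaging.read_camera("side")
T=lambda u,v:(205+u/5-.4,155+v/4.8-.4); S=lambda u,v:(220+u/5-.4,150+v/4.8-.4)
c=[onz(t,T(*p),z) for p,z in [((40,85),.119),((700,47),.119),((730,535),.055),((80,570),.055)]]
print(np.array(c)); print("centre",np.mean(c,0))
for i,j in((0,1),(3,2),(1,2),(0,3)):
    d=(c[i]-c[j])[:2];print(np.linalg.norm(d),np.arctan2(d[1],d[0]))
fb=.097-.065*np.sin(.26);ft=.097+.065*np.sin(.26)
for p in((210,450),(575,430)):print("brk bottom",onz(t,T(*p),fb))
print("knob",onz(t,T(278,247),.139),tri([t,s],[T(278,247),S(362,106)]))
print("levA",onz(t,T(472,278),.130),tri([t,s],[T(472,276),S(435,184)]))
print("levB",onz(t,T(288,345),.119))
g=cv2.cvtColor(t["pixels"],cv2.COLOR_RGB2GRAY)
for n,(x0,x1,y0,y1) in {"A":(290,308,206,220),"B":(254,271,222,236),"K":(255,266,202,212)}.items():
    m=g[y0:y1,x0:x1]<45; ys,xs=np.nonzero(m); print(n,m.sum(),xs.min()+x0,xs.max()+x0,xs.mean()+x0,ys.min()+y0,ys.max()+y0,ys.mean()+y0)
E
```

```text
[[ 0.673   0.2955  0.119 ]
 [ 0.7009 -0.0216  0.119 ]
 [ 0.4626 -0.0438  0.055 ]
 [ 0.435   0.2741  0.055 ]]
centre [0.5679 0.1261 0.087 ]
0.3183216880302535 1.6585690576373
0.31904063293122553 1.657392720902912
0.23933357255989451 0.09285838316384612
0.2389556982385435 0.08985863335644628
brk bottom [0.4964 0.2085 0.0803]
brk bottom [0.5117 0.0332 0.0803]
knob [0.5898 0.1714 0.139 ] [0.5889 0.1713 0.1411]
levA [0.5789 0.0823 0.13  ] [0.5802 0.0814 0.135 ]
levB [0.5455 0.1673 0.119 ]
A 50 295 303 299.16 210 215 212.46
B 82 257 266 261.6463414634146 224 233 228.40243902439025
K 21 258 263 260.3809523809524 205 208 206.57142857142858
```

carry_out(
  plan=[
    {"translation":[0,0,4],"grip":0},
    {"translation":[0,0,4],"grip":0},
    {"translation":[0,0,4],"grip":0},
    {"translation":[3,-3.8,0],"angular":[0,0,0.06],"grip":0},
    {"translation":[3,-3.8,0],"angular":[0,0,0.06],"grip":0},
    {"translation":[3,-3.8,0],"angular":[0,0,0.06],"grip":0},
    {"translation":[3,-3.8,0],"angular":[0,0,0.06],"grip":0},
    {"translation":[3,-3.8,0],"angular":[0,0,0.06],"grip":0},
    {"translation":[3,-3.8,0],"angular":[0,0,0.015],"grip":0},
    {"translation":[3,-3.8,0],"grip":0},
    {"translation":[3,-3.8,0],"grip":0},
  ],
)

```text
validation failed for argument at $.pl...
```

carry_out(
  plan=[
    {"translation":[3,-3.8,0],"grip":0},
    {"translation":[3,-3.8,0],"grip":0},
    {"translation":[3,-3.8,0],"grip":0},
    {"translation":[3,-3.8,0],"grip":0},
    {"translation":[3,-3.8,0],"grip":0},
    {"translation":[3,-3.8,0],"grip":0},
    {"translation":[3,-3.8,0],"grip":0},
    {"translation":[0,0,0],"grip":0},
    {"translation":[0,0,0],"grip":0},
  ],
)

```text
validation failed for argument at $.pl...
```

Every row seems to need all three fields.

carry_out(
  plan=[
    {"translation":[0,0,4],"angular":[0,0,0],"grip":0},
    {"translation":[0,0,4],"angular":[0,0,0],"grip":0},
    {"translation":[0,0,4],"angular":[0,0,0],"grip":0},
    {"translation":[3,-3.8,0],"angular":[0,0,0.06],"grip":0},
    {"translation":[3,-3.8,0],"angular":[0,0,0.06],"grip":0},
    {"translation":[3,-3.8,0],"angular":[0,0,0.06],"grip":0},
    {"translation":[3,-3.8,0],"angular":[0,0,0.06],"grip":0},
    {"translation":[3,-3.8,0],"angular":[0,0,0.06],"grip":0},
    {"translation":[3,-3.8,0],"angular":[0,0,0.015],"grip":0},
    {"translation":[3,-3.8,0],"angular":[0,0,0],"grip":0},
  ],
)

```text
clock: 1.2
tcp_pos: [0.3626, 0.3898, 0.3596]
eef_rot: [-0.139, 3.138, 0.0]
force: [0.3, 0.6, 0.6]
finger_gap: 0.0151
grasp_force: 0.0
```

carry_out(
  plan=[
    {"translation":[3,-3.8,0],"angular":[0,0,0],"grip":0},
    {"translation":[3,-3.8,0],"angular":[0,0,0],"grip":0},
    {"translation":[3,-3.8,0],"angular":[0,0,0],"grip":0},
    {"translation":[3,-3.8,0],"angular":[0,0,0],"grip":0},
    {"translation":[3,-3.8,0],"angular":[0,0,0],"grip":0},
    {"translation":[3,-3.8,0],"angular":[0,0,0],"grip":0},
    {"translation":[3,-3.8,0],"angular":[0,0,0],"grip":0},
    {"translation":[3,-3.8,0],"angular":[0,0,0],"grip":0},
    {"translation":[0,0,0],"angular":[0,0,0],"grip":0},
    {"translation":[0,0,0],"angular":[0,0,0],"grip":0},
  ],
)

```text
clock: 2.2
tcp_pos: [0.602, 0.0865, 0.359]
eef_rot: [0.134, -3.138, 0.0]
force: [0.9, 0.9, 0.7]
finger_gap: 0.0005
grasp_force: 0.0
```

carry_out(
  plan=[
    {"translation":[0.9,-0.2,-4],"angular":[0,0,0],"grip":0},
    {"translation":[0,0,-4],"angular":[0,0,0],"grip":0},
    {"translation":[0,0,-4],"angular":[0,0,0],"grip":0},
    {"translation":[0,0,-4],"angular":[0,0,0],"grip":0},
    {"translation":[0,0,-2],"angular":[0,0,0],"grip":0},
    {"translation":[0,0,0],"angular":[0,0,0],"grip":0},
    {"translation":[0,0,0],"angular":[0,0,0],"grip":0},
  ],
)

```text
clock: 2.9
tcp_pos: [0.6107, 0.0873, 0.1802]
eef_rot: [-0.142, 3.138, 0.001]
force: [-0.1, -0.0, 0.5]
finger_gap: 0.0011
grasp_force: 0.0
```

```bash
cat > look.py <<'E'
from h import *; import sys
n,o,x0,y0,w,hh,f=sys.argv[1],sys.argv[2],*map(int,sys.argv[3:])
r=imaging.read_camera(n)
im=cv2.resize(r["pixels"][y0:y0+hh,x0:x0+w,::-1],None,fx=f,fy=f,interpolation=cv2.INTER_CUBIC);cv2.imwrite("pics/"+o,im)
E
python3 look.py side s1.png 230 110 150 120 5; python3 -c "
from rig import manip;s=manip.state();print(s['tcp_pos'],s['force'])"
```

```text
[0.61143012 0.08699453 0.18118448] [ 0.15800461 -0.03149815  1.01301515]
```

View pics/s1.png

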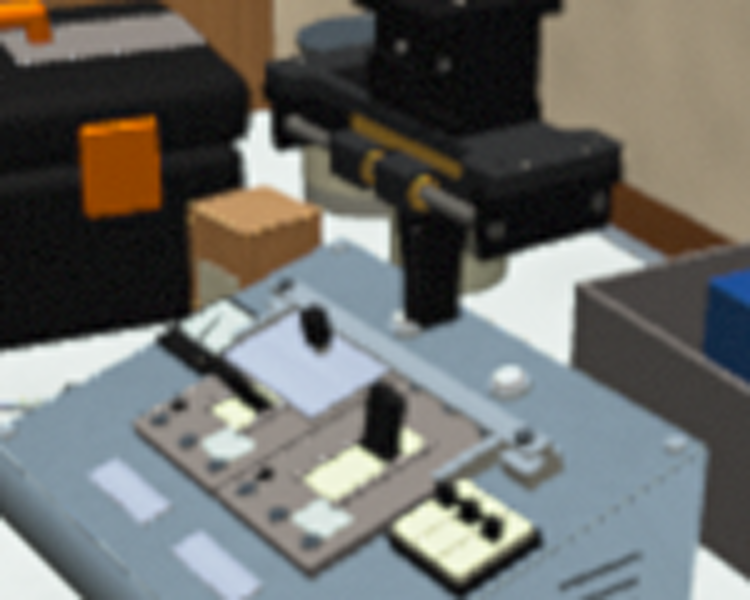

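The closed fingertips, at (430,310) in the crop, hang up-slope of lever a (385,390) and clear of it. I'll descend and push.

carry_out(
  plan=[
    {"translation":[0,-0.4,-2],"angular":[0,0,0],"grip":0},
    {"translation":[0,0,-1.3],"angular":[0,0,0],"grip":0},
    {"translation":[0,0,-1],"angular":[0,0,0],"grip":0},
    {"translation":[0,0,0],"angular":[0,0,0],"grip":0},
    {"translation":[-0.5,0,0],"angular":[0,0,0],"grip":0},
    {"translation":[-0.5,0,0],"angular":[0,0,0],"grip":0},
    {"translation":[0,0,0],"angular":[0,0,0],"grip":0},
  ],
)

```text
clock: 3.65
tcp_pos: [0.6003, 0.0821, 0.1368]
eef_rot: [-0.139, 3.138, 0.001]
force: [-0.9, 0.2, -0.5]
finger_gap: 0.0001
grasp_force: 0.0
```

carry_out(
  plan=[
    {"translation":[-0.5,0,0],"angular":[0,0,0],"grip":0},
    {"translation":[-0.5,0,0],"angular":[0,0,0],"grip":0},
    {"translation":[-0.5,0,0],"angular":[0,0,0],"grip":0},
    {"translation":[-0.5,0,0],"angular":[0,0,0],"grip":0},
    {"translation":[-0.5,0,-0.3],"angular":[0,0,0],"grip":0},
    {"translation":[-0.5,0,-0.4],"angular":[0,0,0],"grip":0},
    {"translation":[-0.5,0,-0.3],"angular":[0,0,0],"grip":0},
    {"translation":[-0.3,0,0],"angular":[0,0,0],"grip":0},
    {"translation":[0,0,0],"angular":[0,0,0],"grip":0},
  ],
)

```text
clock: 4.55
tcp_pos: [0.5644, 0.082, 0.1271]
eef_rot: [-0.138, 3.134, 0.001]
force: [6.9, -0.3, 1.5]
finger_gap: 0.0004
grasp_force: 2.8
```

carry_out(
  plan=[
    {"translation":[1,0,0],"angular":[0,0,0],"grip":0},
    {"translation":[0.6,0,3],"angular":[0,0,0],"grip":0},
    {"translation":[1,0,4],"angular":[0,0,0],"grip":0},
    {"translation":[0,4.1,0],"angular":[0,0,0],"grip":0},
    {"translation":[0,4.1,0],"angular":[0,0,0],"grip":0},
    {"translation":[0,4,0],"angular":[0,0,0],"grip":0},
    {"translation":[0,0,0],"angular":[0,0,0],"grip":0},
    {"translation":[0,0,0],"angular":[0,0,0],"grip":0},
  ],
)

```text
clock: 5.35
tcp_pos: [0.5871, 0.2048, 0.195]
eef_rot: [0.143, -3.134, 0.002]
force: [0.4, -1.6, -1.2]
finger_gap: 0.0007
grasp_force: 0.0
```

```bash
python3 look.py side s2.png 230 110 150 120 5; python3 -c "
from rig import manip;s=manip.state();print(s['tcp_pos'],s['force'])"
```

```text
[0.58773735 0.20296778 0.19537928] [-0.79998365 -1.05163953  0.47349096]
```

View pics/s2.png

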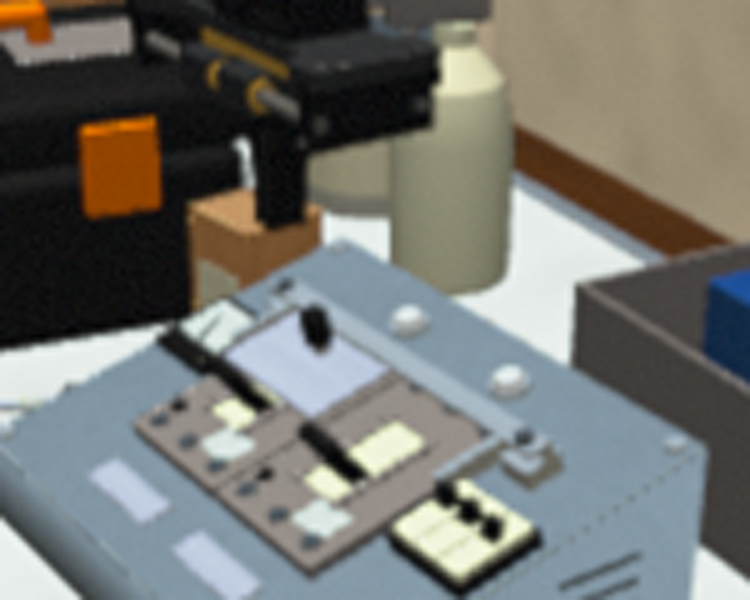

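Lever a, at (330,450) in the crop, now leans down-slope parallel to lever b, so it is off. Next I'll go down left of the knob (315,327).

carry_out(
  plan=[
    {"translation":[0.3,0.2,-2.5],"angular":[0,0,0],"grip":0},
    {"translation":[0,0,-1.9],"angular":[0,0,0],"grip":0},
    {"translation":[0,0,-1],"angular":[0,0,0],"grip":0},
    {"translation":[0,0,0],"angular":[0,0,0],"grip":0},
    {"translation":[0,0,0],"angular":[0,0,0],"grip":0},
    {"translation":[0.05,-0.5,0],"angular":[0,0,0],"grip":0},
    {"translation":[0.05,-0.5,0],"angular":[0,0,0],"grip":0},
    {"translation":[0,0,0],"angular":[0,0,0],"grip":0},
  ],
)

```text
clock: 6.2
tcp_pos: [0.5933, 0.1943, 0.1433]
eef_rot: [-0.136, 3.138, -0.0]
force: [0.4, -1.0, 0.7]
finger_gap: 0.0003
grasp_force: 0.0
```

carry_out(
  plan=[
    {"translation":[0.09,-1,-0.2],"angular":[0,0,0],"grip":0},
    {"translation":[0.09,-1,0],"angular":[0,0,0],"grip":0},
    {"translation":[0.09,-1,0],"angular":[0,0,0],"grip":0},
    {"translation":[0.09,-1,0],"angular":[0,0,0],"grip":0},
    {"translation":[0.09,-1,0],"angular":[0,0,0],"grip":0},
    {"translation":[0.09,-1,0],"angular":[0,0,0],"grip":0},
    {"translation":[0.09,-1,0],"angular":[0,0,0],"grip":0},
    {"translation":[0.05,-0.5,0],"angular":[0,0,0],"grip":0},
    {"translation":[0,0,0],"angular":[0,0,0],"grip":0},
  ],
)

```text
clock: 7.1
tcp_pos: [0.5995, 0.119, 0.1405]
eef_rot: [0.136, -3.138, 0.002]
force: [0.0, 0.4, -0.0]
finger_gap: 0.0007
grasp_force: 0.0
```

carry_out(
  plan=[
    {"translation":[0.05,-0.5,0],"angular":[0,0,0],"grip":0},
    {"translation":[0.05,-0.5,0],"angular":[0,0,0],"grip":0},
    {"translation":[0.03,-0.3,0],"angular":[0,0,0],"grip":0},
    {"translation":[0,0,0],"angular":[0,0,0],"grip":0},
  ],
)

```text
clock: 7.5
tcp_pos: [0.6005, 0.107, 0.1403]
eef_rot: [0.138, -3.138, 0.001]
force: [-0.0, 0.9, -0.5]
finger_gap: 0.0004
grasp_force: 0.0
```

```bash
python3 look.py side s3.png 230 110 150 120 5; python3 -c "
from rig import manip;s=manip.state();print(s['tcp_pos'],s['force'])"
```

```text
[0.60077242 0.10707282 0.14040889] [0.07088356 0.2192054  0.18780689]
```

View pics/s3.png

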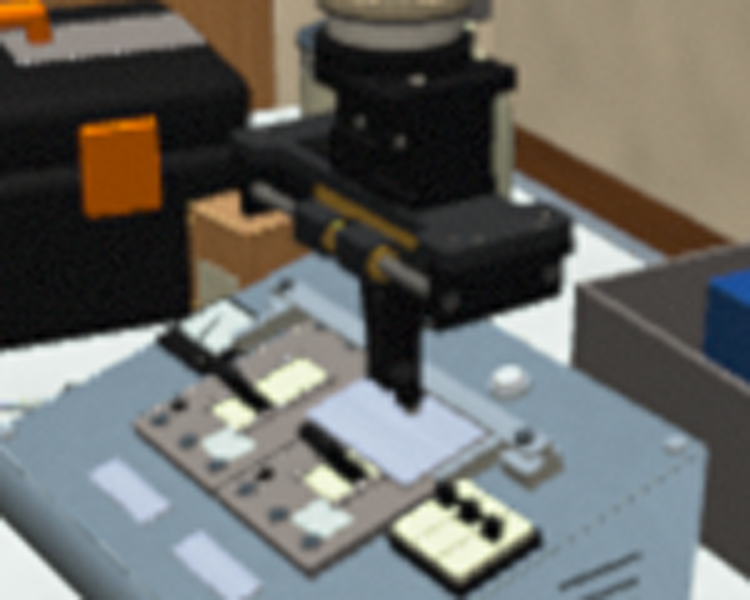

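The plate has followed and is almost over breaker a. A small gap is left to the right stop at (495,440). I'll creep it to the stop until the force rises.

carry_out(
  plan=[
    {"translation":[0.03,-0.3,0],"angular":[0,0,0],"grip":0},
    {"translation":[0,0,0],"angular":[0,0,0],"grip":0},
    {"translation":[0.02,-0.2,0],"angular":[0,0,0],"grip":0},
    {"translation":[0,0,0],"angular":[0,0,0],"grip":0},
  ],
)

```text
clock: 7.95
tcp_pos: [0.6013, 0.1026, 0.1405]
eef_rot: [0.138, -3.138, -0.0]
force: [0.8, 0.1, -0.4]
finger_gap: 0.0004
grasp_force: 0.5
```

carry_out(
  plan=[
    {"translation":[0.02,-0.2,0],"angular":[0,0,0],"grip":0},
    {"translation":[0,0,0],"angular":[0,0,0],"grip":0},
    {"translation":[0.02,-0.2,0],"angular":[0,0,0],"grip":0},
    {"translation":[0,0,0],"angular":[0,0,0],"grip":0},
  ],
)

```text
clock: 8.35
tcp_pos: [0.6014, 0.1018, 0.1405]
eef_rot: [0.141, -3.138, -0.006]
force: [-0.8, 7.4, -0.2]
finger_gap: 0.0003
grasp_force: 3.7
```

Against the stop: 7.4 N and no further travel. Now for lever b, from its robot side.

carry_out(
  plan=[
    {"translation":[0,1,0],"angular":[0,0,0],"grip":0},
    {"translation":[0,0.3,3],"angular":[0,0,0],"grip":0},
    {"translation":[0,0,3],"angular":[0,0,0],"grip":0},
    {"translation":[-3,1.8,0],"angular":[0,0,0],"grip":0},
    {"translation":[-3,1.8,0],"angular":[0,0,0],"grip":0},
    {"translation":[-3.1,1.7,0],"angular":[0,0,0],"grip":0},
    {"translation":[0,0,0],"angular":[0,0,0],"grip":0},
    {"translation":[0,0,-3],"angular":[0,0,0],"grip":0},
    {"translation":[0,0,-3],"angular":[0,0,0],"grip":0},
    {"translation":[0,0,-1],"angular":[0,0,0],"grip":0},
    {"translation":[0,0,0],"angular":[0,0,0],"grip":0},
  ],
)

```text
clock: 9.45
tcp_pos: [0.5106, 0.1636, 0.1295]
eef_rot: [0.137, -3.136, 0.003]
force: [-0.4, 0.4, 0.4]
finger_gap: 0.0
grasp_force: 0.0
```

```bash
python3 look.py side s4.png 230 110 150 120 5; python3 -c "
from rig import manip;s=manip.state();print(s['tcp_pos'],s['force'])"
```

```text
[0.51143275 0.16406714 0.13067543] [ 0.79003138 -0.63814541  0.785766  ]
```

View pics/s4.png

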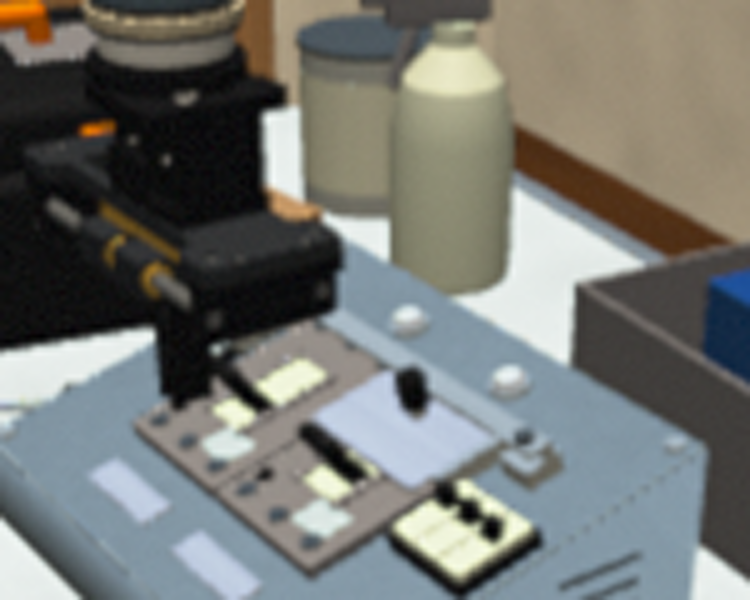

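The plate is fully against its right stop, the knob is at (410,388), and the fingertips (185,385) are just down-slope of lever b (235,380). I'll push up-slope.

carry_out(
  plan=[
    {"translation":[0.5,0.3,0],"angular":[0,0,0],"grip":0},
    {"translation":[0.5,0.05,0],"angular":[0,0,0],"grip":0},
    {"translation":[0.5,0.05,0],"angular":[0,0,0],"grip":0},
    {"translation":[0.5,0.05,0],"angular":[0,0,0],"grip":0},
    {"translation":[0.5,0.05,0],"angular":[0,0,0],"grip":0},
    {"translation":[0.5,0.05,0.2],"angular":[0,0,0],"grip":0},
    {"translation":[0.5,0.05,0.2],"angular":[0,0,0],"grip":0},
    {"translation":[0.5,0.05,0.1],"angular":[0,0,0],"grip":0},
    {"translation":[0.5,0.05,0],"angular":[0,0,0],"grip":0},
    {"translation":[0.4,0,0],"angular":[0,0,0],"grip":0},
    {"translation":[0,0,0],"angular":[0,0,0],"grip":0},
  ],
)

```text
clock: 10.6
tcp_pos: [0.5589, 0.172, 0.1356]
eef_rot: [0.139, -3.135, -0.0]
force: [-5.3, 0.8, 3.3]
finger_gap: 0.0005
grasp_force: 2.6
```

carry_out(
  plan=[
    {"translation":[0.2,0,0],"angular":[0,0,0],"grip":0},
    {"translation":[-1.5,0,0],"angular":[0,0,0],"grip":0},
    {"translation":[-2,0,0],"angular":[0,0,0],"grip":0},
    {"translation":[-1,0,3],"angular":[0,0,0],"grip":0},
    {"translation":[-1,0,4],"angular":[0,0,0],"grip":0},
    {"translation":[-1,0,4],"angular":[0,0,0],"grip":0},
    {"translation":[0,0,4],"angular":[0,0,0],"grip":0},
    {"translation":[0,0,0],"angular":[0,0,0],"grip":0},
  ],
)

```text
clock: 11.4
tcp_pos: [0.5004, 0.1728, 0.2919]
eef_rot: [-0.138, 3.126, 0.008]
force: [-0.1, 0.9, 0.1]
finger_gap: 0.0007
grasp_force: 0.0
```

```bash
python3 look.py side s5.png 230 110 150 120 5; python3 -c "
from rig import manip;s=manip.state();print(s['tcp_pos'],s['force'])"
```

```text
[0.49896568 0.17230629 0.28893559] [-0.39255417 -0.16317994 -1.59591821]
```

View pics/s5.png

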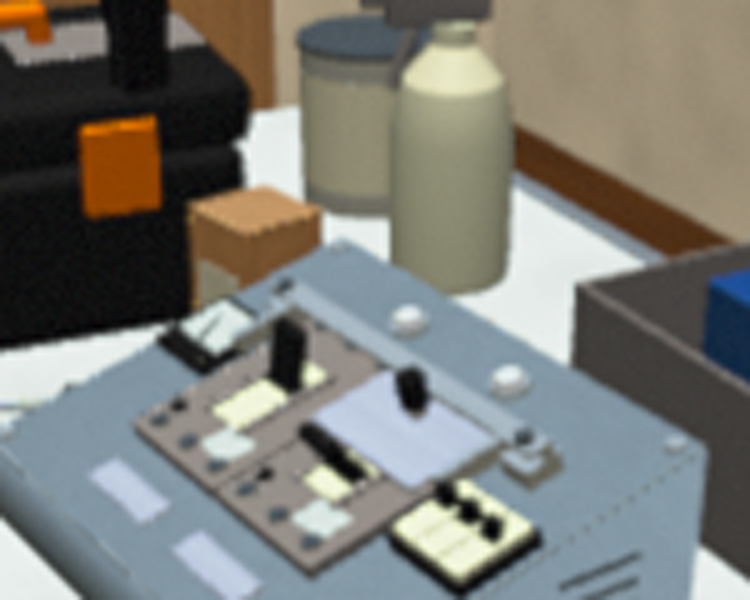

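Lever b (288,350) leans up-slope, so it is on. Lever a (330,450) is off, the plate is over a against its stop, and the bulb box hasn't moved. Handing in.

```bash
python3 -c "
from rig import manip;print(manip.job_done())"
```

```text
the job is handed in; nothing more can be done
None
```

The changeover is done and handed in: breaker a is off, the interlock plate is across over it against its stop, and breaker b is on, with about 11.5 s of the 43 s used and nothing forced or knocked that I saw.

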